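Load the tube carousel on the mixer spindle and latch it

ROBOT

A 6-joint arm with a two-finger parallel gripper is mounted at the origin on the work surface. World frame = base frame: x ahead of the robot, y to its left, z up, the work surface at z = 0. Lengths are in m, angles in degrees, forces in N, time in s.
With the tool pointing down it reaches from about 0.325 to 0.9 m from the base axis. Payload 6.1 kg.
Tool frame: the origin (TCP) lies on the centre line of the jaws, within the pads' length; the fingertips stand 17 mm ahead of it and the grasp point (between the pads) lies 2 mm behind it (env.tip_reach is the distance from the TCP to the fingertips, in m); z points along the fingers, y is the direction in which the jaws open and shut (so a half turn about z gives the same grasp; the last joint's range is limited). The gripper opens to 85 mm and grips with 20 to 120 N. Pads are 22 mm wide; open, the fingers measure 114 mm over their backs; the gripper's body (76 mm by 85 mm) begins 54 mm behind the grasp point. The pads swing forward as they close: fully open they stand 13 mm farther back than shut.
Start: joints at [-71.511, 12.628, 87.462, -0, 79.91, -7.225], TCP at [0.271, -0.563, 0.248] pointing down, gripper open.
Joint ranges: [-170.65, 170.65], [-52.31, 119.04], [5.05, 147.46], [-71.25, 251.25], [11.57, 151.72], [-153.62, 153.62]. Speed limits (degrees/s): [147.25, 147.25, 172.46, 180, 180, 180].

INTERFACE

Orientations are given as [roll, pitch, yaw] about the fixed x, y, z axes, in that order (R = Rz(yaw) Ry(pitch) Rx(roll)).
In Python, from station import env, viewer gives the robot as it stands.
- The arm moves only by the shell command python3 -m jog 'ROWS' [FORCE]. ROWS is text: rows parted by semicolons, each of 5 numbers parted by spaces: the gripper command: -1 is fully open, 1 is shut, values between are in proportion, then the shift along the tool's x, y, z in m, then the turn about the tool's z in rad. A call has 1 to 8 rows; each row is the pose to reach, as a shift and turn from the pose measured when the call began, along the tool's axes at that moment; what a row does not reach only later rows make up. A row lasts 1/8 s, in which the tool goes at most 62.5 mm and 10.7 degrees, less where a joint would pass 70% of its speed; a pose out of reach is approached as far as the arm can. A call with a gripper value outside its range is refused whole. The fingers move at their own pace and stop on an object; FORCE is the grip in N (left out, the last holds). Time passes only in rows, so rows that repeat a pose let the fingers close. It gives the time, the measured TCP pose, the force and the opening at its end, in the units of the state.
- env.get_state(): the state, without advancing time (a new reading comes with each control period).
- viewer.read_camera(name): name is "scene" or "top"; returns the picture (420x560x3 uint8, blue, green, red); there is no depth.
- viewer.get_calibration(name): a dict with "K" (3x3 intrinsics, pixels), "camera_from_world" (4x4, takes a point from world to camera coordinates). Camera axes: x right, y up, looking along -z (the intrinsics and any distortion apply to the point x, -y, -z); pixel columns grow to the right and rows downward; lengths in m; the calibration is good to about 2 mm. A picture is of the moment at which its call begins. get_calibration takes no time and is no camera call.
- env.job_done(): hands the job in, once; it reports no verdict.
The state is a dict: "time": time; "q": joint angles; "joint_velocities": joint speeds; "joint_torque": joint torques, N m; "ee_pos": TCP position; "eef_rot": TCP orientation; "force": force on the tool from outside, world axes, zero at the start; "torque": the same for the moment, N m; "gripper_width": opening from 0.0 (shut) to 1.0 (fully open).
Only numpy, scipy, OpenCV 4.12 (cv2) and the standard library are available. Lean on these libraries where they do the work, as an engineer would, in place of code of your own. Each camera call takes 0.05 s, during which the arm holds its last target.

TASK

Load the round eight-cup carousel on the tube mixer: keep it level, lower it gently over the tall spindle until it rests fully home on the turntable, without letting it drop, and let go. Then swing the hold-down latch by its upright pin until it is fully shut, with its finger over the carousel's rim. Leave the square carousel, the jar and the slide box where they are.

Things in the scene. Friction and masses are not known exactly. Their poses are not given: they have to be found in the camera images.
- round_carousel: Loose round tube carousel standing on the bench: white plastic disc 140 mm across and 12 mm thick, eight white cups (20 mm across, reaching 42 mm above the underside) in a circle of radius 41 mm, and in the middle a plain aluminium tubular hub, 40 mm across, whose top is 105 mm above the underside. A 19 mm bore runs right through hub and disc. About 0.4 kg. Origin: on the bore's axis at the underside; z up along the bore.
- round_centre (a point): Centre of the round carousel: on the bore's axis, 52.5 mm above its underside (half-way up the 105 mm hub). The bare hub can be gripped above the cups, from 45 to 105 mm above the underside.
- square_centre (a point): Centre of the square carousel (bystander, same hub and materials, but a 130 mm square plate with four cups 34 mm across at the corners): on its hub's axis, 52.5 mm above its underside. Stays where it is.
- spindle_seat (a point): On the mixer, a white fixed housing 150 mm deep and 215 mm wide with its top 45 mm above the bench: foot of the spindle, at the centre of the top face of the steel turntable (80 mm across, 53 mm above the bench) on which the carousel must rest. Axes of the housing: z up along the spindle, y from the spindle towards the latch pivot. Seated, the round carousel's centre is 52.5 mm above this point.
- spindle_tip (a point): Tip of the steel spindle, 100 mm above the seat (153 mm above the bench). The spindle is fixed and vertical, 16 mm in diameter; its last 12 mm taper to 7 mm.
- latch_pivot (a point): Top of the latch's vertical hinge, fixed on the housing 100 mm from the spindle axis along the housing's y; 82 mm above the bench.
- latch_pin (a point): Middle of the upright round white plastic pin by which the latch is swung: 16 mm in diameter, 50 mm tall, from 76 to 126 mm above the bench, 60 mm from the hinge axis. This point is 101 mm above the bench and moves with the latch.
- latch (a joint): Angle of the latch in rad: 0 = fully shut, 2.0 = fully open (stops); opens counter-clockwise from above. Turns lightly (1 N at the pin) and stays where it is left. The latch is a level steel bar 16 mm wide, 68 to 76 mm above the bench, with the pin on one end; its other end, 48 mm past the hinge, is the finger. Shut, the finger points at the spindle, 3 mm over a seated carousel's rim, and the pin lies straight beyond the hinge.
- jar: Loose grey jar with white cap, 64 mm across, 85 mm tall, origin under its centre. Bystander.
- slide_box: Loose closed grey slide box 90 x 160 x 32 mm, origin under its centre. Bystander.
Mind the look-alikes: they are no part of the job. Leave any black or turquoise look-alike of the round_carousel alone.

How it is judged:
By the outcome, as a careful person would: the job done as asked, in the order asked, and still so for the second after the job is handed in, with the robot touching nothing.
It also fails if it takes over 59 s, if anything falls off the work surface, if the arm or the gripper's body presses on something with over 40 N, if the wrist force passes 120 N, or if a joint passes its speed limit or range.

## Working session

There is one attempt and no reset: what is moved stays moved. The work goes in short steps, Python scripts to look and compute and a shell command to move; the robot and the scene stay as the last step left them, time stands still between calls to the robot, and variables do not carry over. Pictures are saved under pics/ and viewed, and the job is handed in when it is done.

```bash
ls; mkdir -p pics; python3 - <<'E'
from station import env, viewer
import cv2
s=env.get_state(); print({k:s[k] for k in ('time','ee_pos','eef_rot','force','gripper_width')})
for n in ('scene','top'):
    im=viewer.read_camera(n); cv2.imwrite(f'pics/{n}0.png',im)
    c=viewer.get_calibration(n); print(n,c)
E
```

```text
pics
{'time': 0.0, 'ee_pos': array([ 0.2709962 , -0.56254371,  0.24717327]), 'eef_rot': array([-1.79886739e+02, -1.51768540e-02,  2.57133807e+01]), 'force': array([ 0.40896386,  0.48288015, -0.86152063]), 'gripper_width': 0.9995443816963309}
scene {'K': array([[464.85714306,   0.        , 273.85450586],
       [  0.        , 464.85714306, 201.97408094],
       [  0.        ,   0.        ,   1.        ]]), 'camera_from_world': array([[-0.80439252,  0.59400484, -0.01053178,  0.41868016],
       [-0.39765544, -0.52515926,  0.75238149,  0.11209527],
       [ 0.44138739,  0.60939806,  0.65864343, -1.33895986],
       [ 0.        ,  0.        ,  0.        ,  1.        ]])}
top {'K': array([[479.69672042,   0.        , 285.22313414],
       [  0.        , 479.69672042, 217.76160885],
       [  0.        ,   0.        ,   1.        ]]), 'camera_from_world': array([[ 0.02569313, -0.99966267, -0.00379598, -0.06125532],
       [ 0.9965383 ,  0.02531213,  0.07918777, -0.52673989],
       [-0.07906497, -0.00581742,  0.99685249, -1.18930954],
       [ 0.        ,  0.        ,  0.        ,  1.        ]])}
```

View pics/scene0.png

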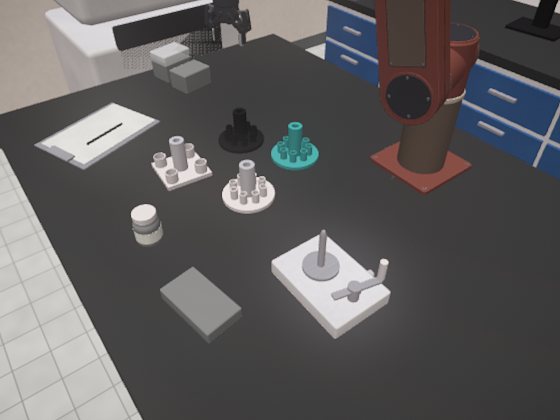

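View pics/top0.png

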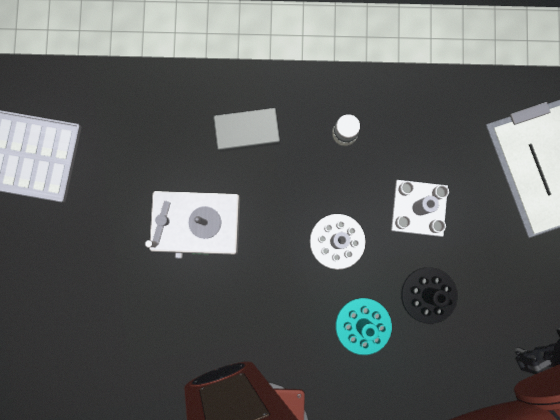

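Scene view: the white round carousel's hub top is near (247,165), the spindle tip near (323,232), and the latch pin near (383,265). In the top view they are near (340,241), (200,220) and (149,244). I'll zoom in on each.

```bash
python3 - <<'E'
import cv2, numpy as np
t=cv2.imread('pics/top0.png'); s=cv2.imread('pics/scene0.png')
def crop(im,x,y,w,h,k,n):
    c=cv2.resize(im[y:y+h,x:x+w],None,fx=k,fy=k,interpolation=cv2.INTER_CUBIC); return c
a=crop(t,300,200,75,75,5,'');b=crop(t,140,180,105,75,5,'')
c=crop(s,210,145,75,75,5,'');d=crop(s,265,220,130,115,4,'')
cv2.imwrite('pics/ctop.png',np.hstack([a,b[:, :425]])); 
c2=np.zeros((460,375,3),np.uint8);c2[:375]=c
cv2.imwrite('pics/cscene.png',np.hstack([c2,d])[:, :800])
cv2.imwrite('pics/b.png',b);cv2.imwrite('pics/d.png',d)
E
```

```text
(no output)
```

View pics/ctop.png

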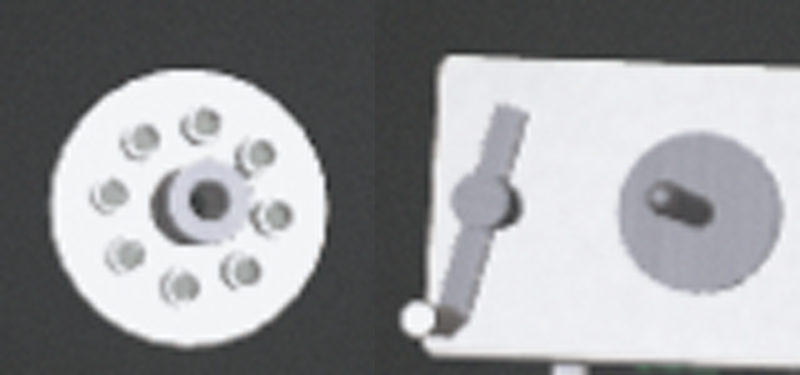

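View pics/cscene.png

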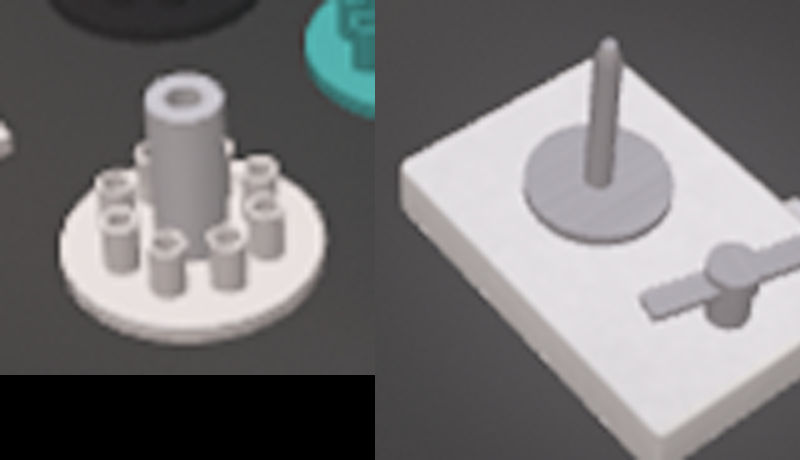

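Zoomed crops: in the top view the hub bore is at about (341.8,240.2), the disc centre at (337.7,241.5), the turntable at (205,222), the spindle tip at (196.5,219) and the pin top at (148.3,244). Next I'll refine these with contours.

```bash
cat > h.py <<'E'
import cv2, numpy as np
from station import env, viewer
C={n:viewer.get_calibration(n) for n in ('scene','top')}
def ray(n,uv):
    K=C[n]['K'];T=C[n]['camera_from_world'];R=T[:3,:3];o=-R.T@T[:3,3]
    p=np.linalg.inv(K)@np.array([uv[0],uv[1],1.]); d=R.T@np.array([p[0],-p[1],-p[2]])
    return o,d/np.linalg.norm(d)
def onz(n,uv,z):
    o,d=ray(n,uv); return o+d*(z-o[2])/d[2]
def proj(n,P):
    K=C[n]['K'];T=C[n]['camera_from_world'];q=T[:3,:3]@np.array(P)+T[:3,3]; q=K@np.array([q[0],-q[1],-q[2]]); return q[:2]/q[2]
def tri(a,b):
    A=[];y=[]
    for n,uv in (('top',a),('scene',b)):
        o,d=ray(n,uv);M=np.eye(3)-np.outer(d,d);A.append(M);y.append(M@o)
    x=np.linalg.lstsq(np.vstack(A),np.hstack(y),rcond=None)[0]
    g=[np.linalg.norm(A[i]@x-y[i])*1e3 for i in (0,1)]
    return x,g
E
cat > m.py <<'E'
from h import *
t=cv2.imread('pics/top0.png'); s=cv2.imread('pics/scene0.png')
def comps(im,x0,y0,x1,y1,lo,hi,amin=8):
    g=cv2.cvtColor(im,cv2.COLOR_BGR2GRAY)[y0:y1,x0:x1]
    g=cv2.resize(g,None,fx=4,fy=4,interpolation=cv2.INTER_CUBIC)
    m=cv2.inRange(g,lo,hi)
    cs,_=cv2.findContours(m,cv2.RETR_LIST,cv2.CHAIN_APPROX_NONE)
    for c in cs:
        if cv2.contourArea(c)/16<amin or len(c)<6: continue
        e=cv2.fitEllipse(c); f=lambda p:((p[0]+.5)/4-.5+x0,(p[1]+.5)/4-.5+y0)
        print(np.round(f(e[0]),2),'axes',np.round(np.array(e[1])/4,1),'A',cv2.contourArea(c)/16)
print('disc top');comps(t,300,200,376,276,150,255,200)
print('bore top');comps(t,332,230,352,252,0,140,5)
print('turntable top');comps(t,180,195,230,250,100,205,50)
print('tip+shaft');comps(t,180,195,230,250,0,130,3)
print('pin top');comps(t,140,236,156,252,150,255,3)
print('bore scene');comps(s,236,156,260,176,0,140,3)
print('hubtop scene');comps(s,236,156,260,176,165,255,3)
print('turntable scene');comps(s,290,245,350,285,100,195,50)
print('pin scene');comps(s,375,255,392,285,170,255,3)
g=cv2.cvtColor(s,cv2.COLOR_BGR2GRAY)
for r in range(226,242): print(r,g[r,314:334])
E
python3 m.py
```

```text
disc top
[337.28 241.07] axes [54.8 55.3] A 2382.875
bore top
[341.31 239.66] axes [7.5 7.8] A 46.0625
[336.68 240.86] axes [10.3 14.6] A 28.6875
turntable top
[204.52 222.16] axes [32.2 32.9] A 832.09375
tip+shaft
[200.96 220.76] axes [ 7.1 13.5] A 66.6875
pin top
[151.57 243.  ] axes [11.9 14.1] A 84.0625
bore scene
[245.01 164.06] axes [2.5 4.3] A 7.625
[247.61 165.34] axes [21.9 27.1] A 265.0625
hubtop scene
[246.   164.09] axes [4.1 7.8] A 24.96875
[246.21 164.4 ] axes [ 9.3 15.1] A 110.0625
turntable scene
[320.43 264.6 ] axes [35.  36.7] A 963.90625
pin scene
[375.9  280.47] axes [3.8 5. ] A 6.6875
[383.78 261.83] axes [6.4 8.2] A 40.90625
226 [77 77 77 76 77 76 77 76 76 77 77 76 76 77 76 76 76 76 76 76]
227 [77 77 77 76 77 77 76 77 77 76 77 76 76 77 76 76 77 76 77 77]
228 [78 78 78 78 77 78 77 76 75 74 74 76 77 77 78 77 77 77 77 77]
229 [ 77  78  78  78  78  78  77  74  96 120 105  79  76  77  78  77  78  77
  78  77]
230 [ 78  78  78  78  78  78  75 106 149 166 160 113  74  78  78  77  77  77
  78  78]
231 [ 79  79  79  80  78  78  77 127 167 176 175 127  75  77  77  78  78 
[... 183 characters left out ...]
 78]
234 [ 78  77  75  84 110 111 123 138 144 146 140 128 103  82  78  79  79  79
  78  79]
235 [ 75  71 101 170 204 163 122 135 140 141 135 123 118  92  75  77  79  80
  79  79]
236 [100 163 196 220 224 173 119 132 135 138 131 120 131 142 105  73  77  79
  80  80]
237 [194 217 227 229 215 160 118 129 132 132 128 117 135 198 190 126  78  77
  79  80]
238 [227 227 226 227 215 161 119 128 130 129 125 114 149 217 226 196 132  78
  77  80]
239 [226 225 225 227 215 162 120 129 131 129 124 113 151 215 230 226 199 141
  88  77]
240 [223 224 225 227 208 153 121 129 131 129 123 111 169 218 228 228 226 203
 148  88]
241 [223 224 224 227 200 143 123 130 131 129 123 109 186 222 227 226 228 227
 208 154]
```

```bash
python3 - <<'E'
import cv2, numpy as np
t=cv2.imread('pics/top0.png'); s=cv2.imread('pics/scene0.png')
f=lambda im,x,y,w,h,k:cv2.resize(im[y:y+h,x:x+w],None,fx=k,fy=k,interpolation=cv2.INTER_NEAREST)
a=f(s,360,250,40,40,10);b=f(t,185,205,40,40,10)
cv2.imwrite('pics/e.png',np.hstack([a,b]))
E
```

```text
(no output)
```

View pics/e.png

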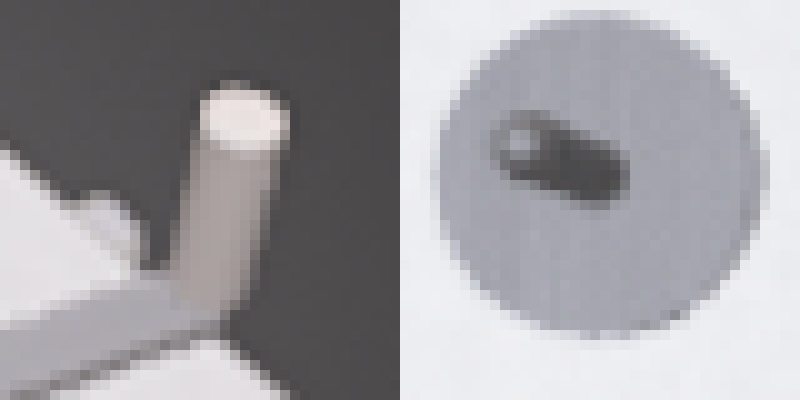

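```bash
python3 - <<'E'
from h import *
r=lambda *a:print(*[np.round(x,4) if not isinstance(x,str) else x for x in a])
x,g=tri((341.31,239.66),(246.1,164.3)); r('hub top (z .105)',x,g)
r('hub axis top view z.105',onz('top',(341.31,239.66),.105)); r(' scene',onz('scene',(246.1,164.3),.105))
r('disc centre top z.012',onz('top',(337.28,241.07),.012))
x,g=tri((196.6,218.6),(323.3,230.5)); r('tip (z .153)',x,g)
r('tip top z.153',onz('top',(196.6,218.6),.153)); r(' scene',onz('scene',(323.3,230.5),.153))
x,g=tri((204.52,222.16),(320.43,264.9)); r('turntable (.053)',x,g)
r('tt top',onz('top',(204.52,222.16),.053)); r(' scene',onz('scene',(320.43,264.9),.053))
x,g=tri((147.9,243.3),(384.0,261.6)); r('pin top (.126)',x,g)
r('pin',onz('top',(147.9,243.3),.126),onz('scene',(384.,261.6),.126))
# pivot: round boss top at .082
x=onz('top',((482-375)/5+140-.5,201/5+180-.5),.082); r('pivot top',x); r('pivot scene',onz('scene',((732-375)/4+265-.5,263/4+220-.5),.082))
E
```

```text
hub top (z .105) [ 0.4733 -0.1808  0.1014] [0.4045 0.4045]
hub axis top view z.105 [ 0.4735 -0.1806  0.105 ]
 scene [ 0.4755 -0.1764  0.105 ]
disc centre top z.012 [ 0.473  -0.1809  0.012 ]
tip (z .153) [0.51   0.1516 0.1512] [1.1347 1.1347]
tip top z.153 [0.5107 0.1505 0.153 ]
 scene [0.5104 0.1536 0.153 ]
turntable (.053) [0.5094 0.1513 0.0477] [0.906 0.906]
tt top [0.5097 0.1498 0.053 ]
 scene [0.5119 0.1552 0.053 ]
pin top (.126) [0.4526 0.2664 0.1235] [0.6264 0.6264]
pin [0.453  0.2652 0.126 ] [0.454  0.2681 0.126 ]
pivot top [0.5111 0.2495 0.082 ]
pivot scene [0.5121 0.252  0.082 ]
```

Both views agree to within the calibration error: the hub axis is about (0.474,-0.180), the spindle (0.510,0.151), the pin (0.453,0.266) and the pivot (0.511,0.250). Triangulated heights match the text to about 4 mm. I'll move above the hub with yaw 90, so tool x = +y and tool y = +x.

```bash
python3 -m jog '-1 0.0436 -0.0321 0 -0.14; -1 0.0872 -0.0641 0 -0.28; -1 0.1308 -0.0962 0 -0.42; -1 0.1745 -0.1283 0 -0.56; -1 0.2181 -0.1603 0 -0.70; -1 0.2617 -0.1924 0 -0.84; -1 0.3053 -0.2244 0 -0.98; -1 0.3489 -0.2565 0 -1.122' 80; python3 -m jog '-1 0 0 0 0;-1 0 0 0 0'
```

```text
time: 1.1
ee_pos: [0.4744, -0.1784, 0.2476]
eef_rot: [-180.0, -0.1, 90.3]
force: [0.7, -0.2, -0.1]
gripper_width: 0.999
time: 1.35
ee_pos: [0.4742, -0.1783, 0.2472]
eef_rot: [-179.9, -0.1, 90.3]
force: [-0.1, 0.7, -1.1]
gripper_width: 1.0
```

```bash
python3 - <<'E'
from h import *
s=viewer.read_camera('scene');t=viewer.read_camera('top')
cv2.imwrite('pics/s1.png',s);cv2.imwrite('pics/t1.png',t)
f=lambda im,x,y,w,h,k:cv2.resize(im[y:y+h,x:x+w],None,fx=k,fy=k,interpolation=cv2.INTER_CUBIC)
cv2.imwrite('pics/s1c.png',np.hstack([f(s,190,60,120,160,3.3),f(t,290,180,120,160,3.3)])[:600,:800])
E
```

```text
(no output)
```

View pics/s1c.png

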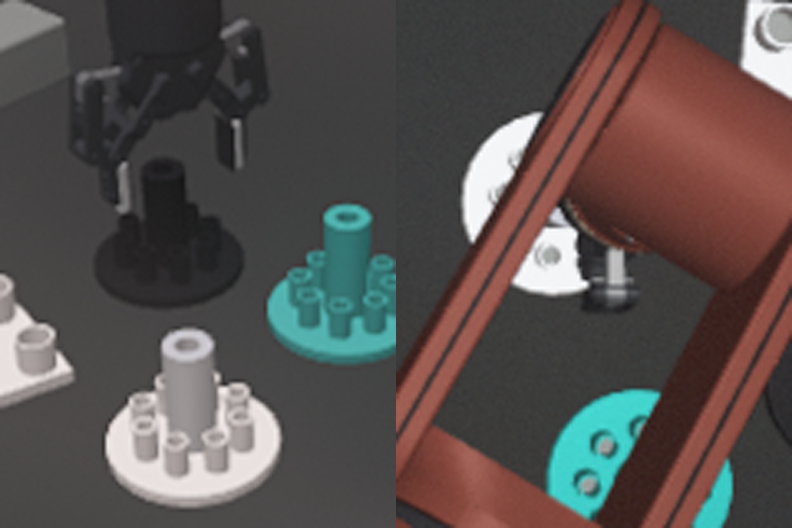

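```bash
python3 - <<'E'
from h import *
for z in (.2472,.243,.23): print(z,proj('scene',[.4742,-.1783,z]))
E
python3 -m jog '-1 0 0 0.03 0;-1 0 0 0.06 0;-1 0 0 0.09 0;-1 0 0 0.115 0;-1 0 0 0.135 0;-1 0 0 0.150 0;-1 0 0 0.160 0;-1 0 0 0.167 0'
```

```text
0.2472 [243.0465307  114.16643758]
0.243 [243.14463922 115.75404471]
0.23 [243.44514309 120.61684465]
time: 2.45
ee_pos: [0.4738, -0.1795, 0.0801]
eef_rot: [-179.9, -0.1, 90.1]
force: [0.5, -0.3, 1.7]
gripper_width: 1.003
```

```bash
python3 -m jog '-0.3 0 0 0 0;0 0 0 0 0;1 0 0 0 0;1 0 0 0 0;1 0 0 0 0;1 0 0 0 0;1 0 0 0 0;1 0 0 0 0' 80; python3 - <<'E'
from h import *
s=viewer.read_camera('scene')
cv2.imwrite('pics/s2c.png',cv2.resize(s[90:220,180:320],None,fx=4,fy=4,interpolation=cv2.INTER_CUBIC))
E
```

```text
time: 3.45
ee_pos: [0.4745, -0.1798, 0.0811]
eef_rot: [180.0, -0.0, 90.1]
force: [-0.6, 0.4, 6.0]
gripper_width: 0.443
```

View pics/s2c.png

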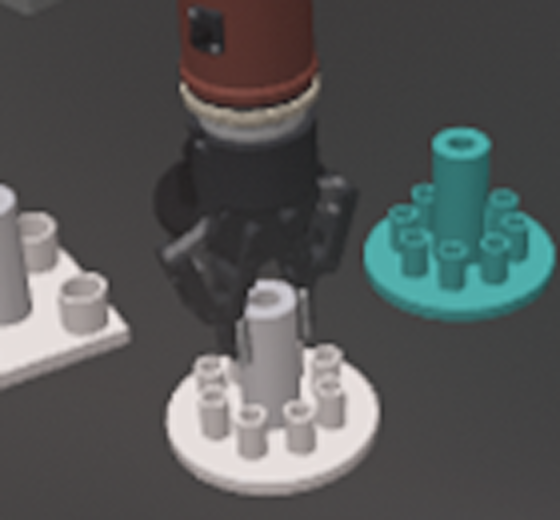

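```bash
python3 - <<'E'
from h import *
def pp(P): 
    u=proj('scene',P); return np.round([(u[0]-180+.5)*4,(u[1]-90+.5)*4],0)
b=[.4745,-.1798]
for d,z in ((0,.081),(0,.064),(0,.105),(0,.137),(.02,.064),(-.02,.064),(.034,.064),(-.034,.064)): print(d,z,pp([b[0]+d,b[1],z]))
for dy in (-.011,.011): print(dy,pp([b[0]+.02,b[1]+dy,.064]),pp([b[0]-.02,b[1]+dy,.064]))
E
```

```text
0 0.081 [267. 326.]
0 0.064 [268. 347.]
0 0.105 [265. 296.]
0 0.137 [262. 254.]
0.02 0.064 [242. 359.]
-0.02 0.064 [294. 336.]
0.034 0.064 [224. 367.]
-0.034 0.064 [311. 328.]
-0.011 [233. 351.] [284. 328.]
0.011 [251. 368.] [303. 344.]
```

```bash
python3 -m jog '1 0 0 -0.005 0;1 0 0 -0.02 0;1 0 0 -0.045 0;1 0 0 -0.075 0;1 0 0 -0.11 0;1 0 0 -0.145 0;1 0 0 -0.175 0;1 0 0 -0.19 0' 80; python3 -m jog '1 0 0 0 0;1 0.01 0.001 0 0;1 0.035 0.004 0 0;1 0.065 0.007 0 0;1 0.1 0.011 0 0;1 0.135 0.015 0 0;1 0.165 0.018 0 0;1 0.19 0.021 0 0'
```

```text
time: 4.5
ee_pos: [0.4748, -0.1801, 0.2734]
eef_rot: [179.8, 0.0, 90.1]
force: [0.2, 0.7, -4.6]
gripper_width: 0.447
time: 5.5
ee_pos: [0.4944, 0.0119, 0.2714]
eef_rot: [-180.0, -0.0, 90.2]
force: [0.4, -0.3, -4.1]
gripper_width: 0.447
```

```bash
python3 - <<'E'
from station import env
s=env.get_state(); p=s['ee_pos'];y=s['eef_rot']
print(p,y,s['force'],s['gripper_width'])
import numpy as np
from scipy.spatial.transform import Rotation as R
Rm=R.from_euler('xyz',y,degrees=True).as_matrix()
print(Rm.T@(np.array([.5105,.1511-.04,.27])-p))
E
```

```text
[0.49435876 0.01188697 0.2713776 ] [-1.79977055e+02 -8.30979185e-03  9.01643546e+01] [ 0.42288144 -0.33001391 -4.09311088] 0.4474414209081613
[0.09916612 0.01642632 0.00138541]
```

```bash
python3 -m jog '1 0.03 0.004 0 0;1 0.06 0.008 0 0;1 0.09 0.012 0 0;1 0.115 0.014 0 0;1 0.13 0.016 0 0;1 0.139 0.016 0 0;1 0.139 0.016 0 0;1 0.139 0.016 0 0'; python3 - <<'E'
from h import *
s=viewer.read_camera('scene');t=viewer.read_camera('top')
cv2.imwrite('pics/s3.png',s);cv2.imwrite('pics/t3.png',t)
f=lambda im,x,y,w,h,k:cv2.resize(im[y:y+h,x:x+w],None,fx=k,fy=k,interpolation=cv2.INTER_CUBIC)
cv2.imwrite('pics/s3c.png',np.hstack([f(s,260,120,130,170,3),f(t,130,150,130,170,3)]))
E
```

```text
time: 6.5
ee_pos: [0.5099, 0.1503, 0.2713]
eef_rot: [-180.0, 0.0, 90.1]
force: [-0.4, 0.0, -3.9]
gripper_width: 0.446
```

View pics/s3c.png

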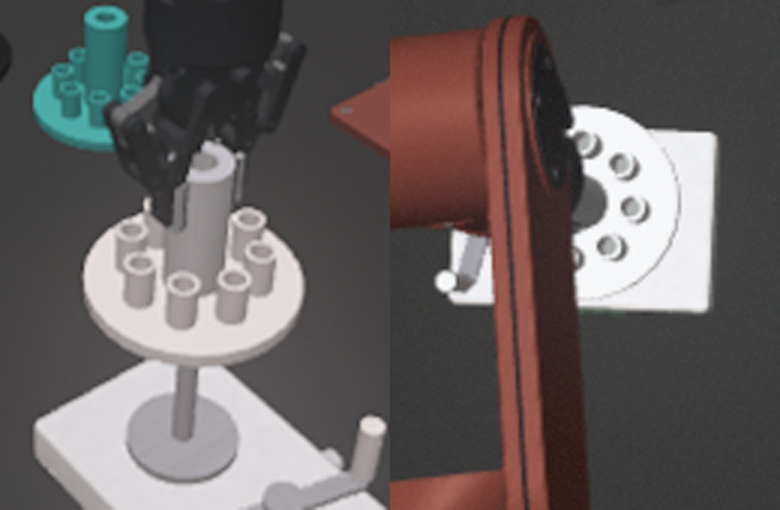

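```bash
cat > rad.py <<'E'
from h import *
def radial(im,c,angs,r0,r1,thr,sign):
    g=cv2.GaussianBlur(cv2.cvtColor(im,cv2.COLOR_BGR2GRAY).astype(np.float32),(0,0),.7); out=[]
    for a in np.radians(angs):
        rs=np.arange(r0,r1,.1); xs=(c[0]+rs*np.cos(a)).astype(np.float32);ys=(c[1]+rs*np.sin(a)).astype(np.float32)
        v=cv2.remap(g,xs[None],ys[None],cv2.INTER_LINEAR)[0]; d=np.gradient(v)*sign
        i=d.argmax()
        if d[i]>thr: out.append((xs[i],ys[i]))
    return np.array(out)
E
python3 - <<'E'
from rad import *
t=cv2.imread('pics/t3.png');s=cv2.imread('pics/s3.png')
# top: disc centre approx crop (575-390)/3+130, 200/3+150
c=(192.,217.)
P=radial(t,c,list(range(-70,75,3)),28,40,.6,-1)
W=np.array([onz('top',p,.202)[:2] for p in P])
def circ(W,R=.07):
    from scipy.optimize import least_squares
    f=lambda q:np.hypot(W[:,0]-q[0],W[:,1]-q[1])-R
    r=least_squares(f,W.mean(0),loss='soft_l1',f_scale=.0005); return r.x,np.round(f(r.x)*1e3,1)
print('top',len(P),circ(W))
# scene: disc top face edge: lower front boundary has rim (top edge then side). use upper-left/right and all outer
c=(260+195/3,120+278/3)
P=radial(s,c,list(range(-35,25,3))+list(range(155,200,3)),30,42,.6,-1)
W=np.array([onz('scene',p,.202)[:2] for p in P]); print('scene',len(P),circ(W))
E
```

```text
top 49 (array([0.51075058, 0.15017771]), array([-1.2,  0. ,  0.6, -0.2,  0.4, -0.1,  0. ,  0.4,  2.5,  4.8,  9.9,
       14.4, 14.4, -1.1, -1.1, -0.5, -0.4,  0. ,  0. ,  0.7, -1.2, -1.1,
        0.9,  0.7,  1. , -0.5, -0.2, -0.1, -0.3, -0.8, -1.2,  0.2, -0.8,
        0.3,  0.4,  0.2, -0.6,  0.1, -1.4, -1.1, -0.2, -0.4, -0.6, 15.6,
       15.4, 14.7, 13.2,  9.8, 10.5]))
scene 35 (array([0.51124096, 0.15187467]), array([ 2.8,  1.2,  0. ,  0.1, -0.1,  0.8, -0.8,  0.8,  0.3, -0.2, -0.7,
        0.1, -1. , -0.8,  0. , -0.1, -1.4,  0.9, -0.5,  0.9,  5.5, -1.1,
        4.2,  1. , -0.2, -0. ,  1. , -0.6,  0.4, -0.4,  0.4, -0. , -0.4,
       -0.4, -1.2]))
```

Top view: the carousel axis is (0.5108,0.1502) against the spindle tip at (0.5107,0.1505). The scene view suggests about +1 mm in y. I'll shift 0.7 mm in y and lower in stages, watching the force.

```bash
python3 -m jog '1 0.0007 0 0.004 0;1 0.0007 0 0.012 0;1 0.0007 0 0.02 0;1 0.0007 0 0.026 0;1 0.0007 0 0.03 0;1 0.0007 0 0.034 0;1 0.0007 0 0.036 0;1 0.0007 0 0.036 0';python3 -m jog '1 0 0 0.002 0;1 0 0 0.005 0;1 0 0 0.008 0;1 0 0 0.011 0;1 0 0 0.014 0;1 0 0 0.014 0'
```

```text
time: 7.6
ee_pos: [0.51, 0.151, 0.2354]
eef_rot: [-180.0, 0.0, 90.1]
force: [-0.8, -0.2, -2.9]
gripper_width: 0.446
time: 8.35
ee_pos: [0.5098, 0.1509, 0.221]
eef_rot: [-179.9, 0.0, 90.1]
force: [0.2, -0.5, -4.8]
gripper_width: 0.45
```

```bash
python3 -m jog '1 0 0 0.005 0;1 0 0 0.01 0;1 0 0 0.016 0;1 0 0 0.022 0;1 0 0 0.028 0;1 0 0 0.034 0;1 0 0 0.038 0;1 0 0 0.04 0';python3 -m jog '1 0 0 0.005 0;1 0 0 0.01 0;1 0 0 0.016 0;1 0 0 0.022 0;1 0 0 0.028 0;1 0 0 0.033 0;1 0 0 0.036 0;1 0 0 0.037 0'
```

```text
time: 9.35
ee_pos: [0.5097, 0.151, 0.1807]
eef_rot: [-179.9, 0.0, 90.1]
force: [-0.6, 0.7, -3.5]
gripper_width: 0.44
time: 10.35
ee_pos: [0.5096, 0.151, 0.1435]
eef_rot: [-179.9, 0.0, 90.1]
force: [-0.7, 0.9, -3.8]
gripper_width: 0.444
```

```bash
python3 -m jog '1 0 0 0.002 0;1 0 0 0.004 0;1 0 0 0.006 0;1 0 0 0.007 0;1 0 0 0.008 0;1 0 0 0.008 0';python3 -m jog '1 0 0 0.0005 0;1 0 0 0.001 0;1 0 0 0.001 0'
```

```text
time: 11.1
ee_pos: [0.5095, 0.151, 0.1354]
eef_rot: [-179.9, 0.0, 90.1]
force: [0.8, 0.8, -4.6]
gripper_width: 0.448
time: 11.48
ee_pos: [0.5095, 0.151, 0.1344]
eef_rot: [-179.9, 0.0, 90.1]
force: [0.2, 0.3, -4.3]
gripper_width: 0.447
```

```bash
python3 -m jog '1 0 0 0.0005 0;1 0 0 0.001 0;1 0 0 0.001 0';python3 -m jog '1 0 0 0.0005 0;1 0 0 0.001 0;1 0 0 0.001 0'
```

```text
time: 11.85
ee_pos: [0.5096, 0.151, 0.1341]
eef_rot: [-179.9, 0.0, 90.1]
force: [-5.4, -0.2, 5.8]
gripper_width: 0.445
time: 12.22
ee_pos: [0.5096, 0.151, 0.1341]
eef_rot: [-179.9, 0.0, 90.1]
force: [-7.5, -0.7, 9.9]
gripper_width: 0.449
```

Contact at z = 0.134, where 0.053 + 0.081 was expected. I'll look before letting go.

```bash
cat > look.py <<'E'
import sys
from h import *
n=sys.argv[1]
s=viewer.read_camera('scene');t=viewer.read_camera('top')
cv2.imwrite(f'pics/s{n}.png',s);cv2.imwrite(f'pics/t{n}.png',t)
f=lambda im,x,y,w,h,k:cv2.resize(im[y:y+h,x:x+w],None,fx=k,fy=k,interpolation=cv2.INTER_CUBIC)
cv2.imwrite(f'pics/s{n}c.png',np.hstack([f(s,260,170,132,170,3),f(t,130,150,130,170,3)]))
E
python3 look.py 4
```

```text
(no output)
```

View pics/s4c.png

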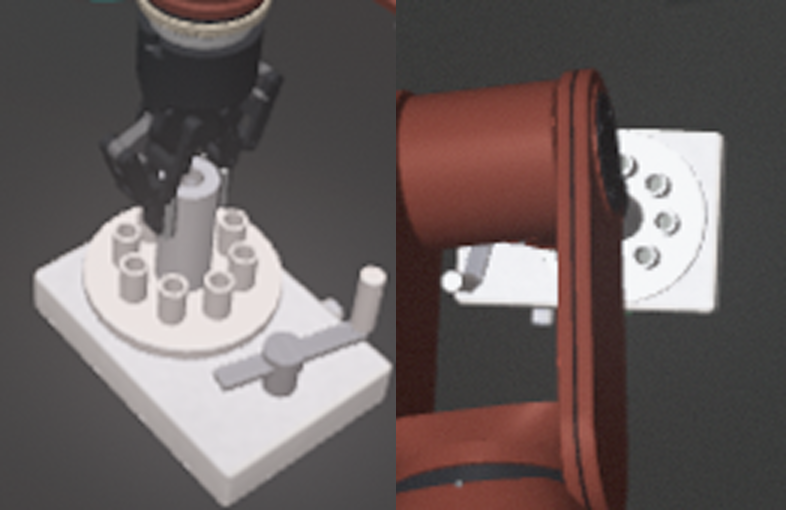

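The disc lies flat on the turntable, clear of the latch. Releasing, then straight up.

```bash
python3 -m jog '0.1 0 0 0 0;0 0 0 0 0;-0.2 0 0 0 0;-0.5 0 0 0 0;-1 0 0 0 0;-1 0 0 0 0;-1 0 0 0 0;-1 0 0 0 0';python3 -m jog '-1 0 0 -0.01 0;-1 0 0 -0.03 0;-1 0 0 -0.055 0;-1 0 0 -0.08 0;-1 0 0 -0.105 0;-1 0 0 -0.115 0;-1 0 0 -0.12 0;-1 0 0 -0.12 0'; python3 look.py 5
```

```text
time: 13.32
ee_pos: [0.5096, 0.151, 0.1341]
eef_rot: [-179.9, 0.0, 90.1]
force: [-0.0, -0.6, -0.1]
gripper_width: 1.001
time: 14.32
ee_pos: [0.5096, 0.151, 0.2536]
eef_rot: [-179.9, 0.0, 90.1]
force: [-0.7, -0.1, -0.7]
gripper_width: 1.001
```

View pics/s5c.png

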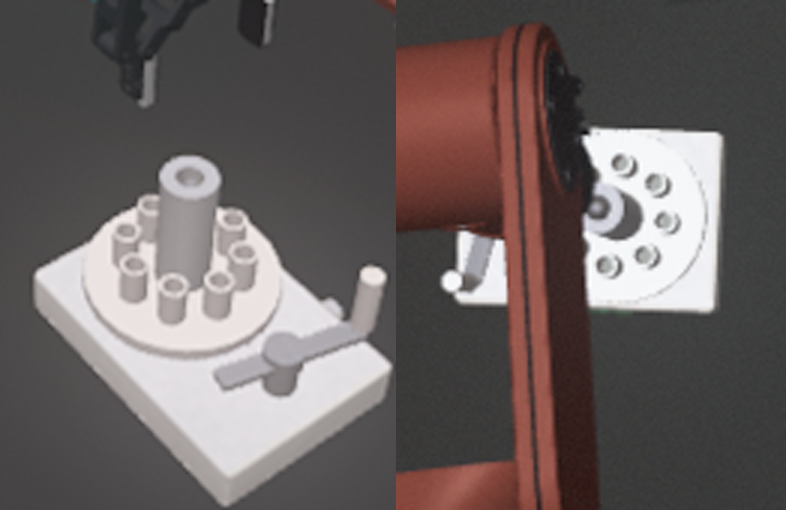

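Released and seated, with the spindle visible inside the bore. The pin is at about (0.4525,0.266), which is 1.31 rad open. I'll go above it with the jaws along its tangent (yaw 165).

```bash
python3 -m jog '-1 0.014 -0.007 0 -0.164;-1 0.029 -0.014 0 -0.328;-1 0.043 -0.021 0.01 -0.492;-1 0.058 -0.029 0.02 -0.656;-1 0.072 -0.036 0.03 -0.82;-1 0.086 -0.043 0.04 -0.984;-1 0.101 -0.05 0.05 -1.148;-1 0.115 -0.057 0.05 -1.309';python3 -m jog '-1 0 0 0 0;-1 0 0 0 0'; python3 look.py 6; python3 - <<'E'
from station import env
from scipy.spatial.transform import Rotation as R
s=env.get_state();print(s['q'], R.from_euler('xyz',s['eef_rot'],degrees=True).as_matrix().T@([.4525,.266,.107]-s['ee_pos']))
E
```

```text
time: 15.42
ee_pos: [0.4505, 0.2658, 0.201]
eef_rot: [-179.8, -0.3, 165.4]
force: [0.2, -0.7, -0.2]
gripper_width: 1.002
time: 15.68
ee_pos: [0.4503, 0.2654, 0.2004]
eef_rot: [-179.7, -0.4, 165.3]
force: [0.2, 0.1, -0.8]
gripper_width: 1.002
[ 2.18198247e+01  1.19919680e+00  1.05196369e+02  3.29832132e-02
  7.40085100e+01 -5.34745258e+01] [-0.00212977  0.00148637  0.09383483]
```

View pics/s6c.png

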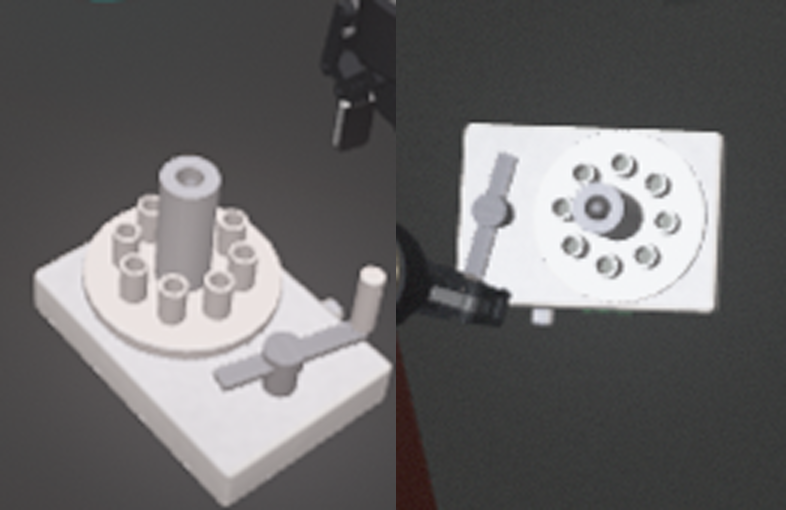

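```bash
python3 -m jog '-1 -0.002 0.0015 0.01 0;-1 -0.002 0.0015 0.025 0;-1 -0.002 0.0015 0.045 0;-1 -0.002 0.0015 0.063 0;-1 -0.002 0.0015 0.078 0;-1 -0.002 0.0015 0.088 0;-1 -0.002 0.0015 0.093 0;-1 -0.002 0.0015 0.093 0';python3 look.py 7
```

```text
time: 16.77
ee_pos: [0.4524, 0.2661, 0.1077]
eef_rot: [-179.8, -0.3, 165.3]
force: [0.2, -0.3, -0.3]
gripper_width: 1.0
```

View pics/s7c.png

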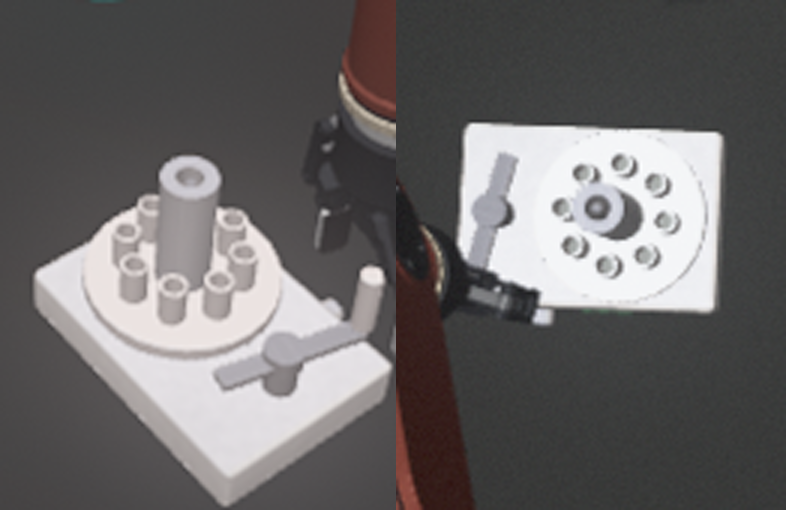

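```bash
python3 -m jog '-0.5 0 0 0 0;0 0 0 0 0;0.3 0 0 0 0;0.5 0 0 0 0;1 0 0 0 0;1 0 0 0 0;1 0 0 0 0;1 0 0 0 0' 20;python3 - <<'E'
from h import *
s=viewer.read_camera('scene')
cv2.imwrite('pics/s8c.png',cv2.resize(s[200:330,320:450],None,fx=4,fy=4,interpolation=cv2.INTER_CUBIC))
E
```

```text
time: 17.88
ee_pos: [0.4528, 0.2663, 0.1085]
eef_rot: [-179.8, -0.3, 165.3]
force: [-0.5, -0.2, 2.2]
gripper_width: 0.182
```

View pics/s8c.png

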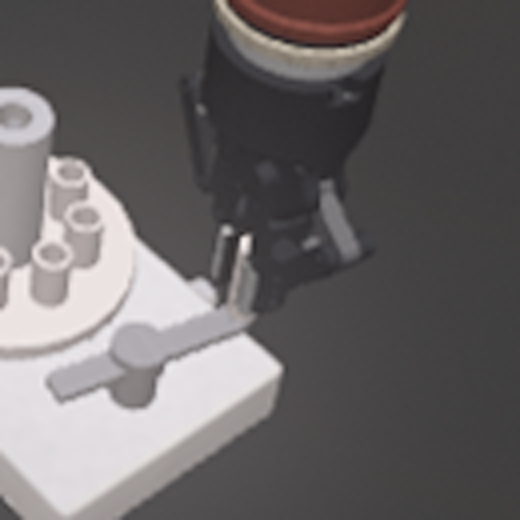

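Pin gripped (15.5 mm opening). The implied pivot (0.511,0.251) matches the one I measured. Now swinging along the arc.

```bash
python3 -m jog '1 -0.0006 0.0084 0 0.140;1 -0.0023 0.0165 0 0.279;1 -0.0052 0.0244 0 0.419;1 -0.0091 0.0318 0 0.559;1 -0.0091 0.0318 0 0.559' 20
```

```text
time: 18.55
ee_pos: [0.4691, 0.2958, 0.1085]
eef_rot: [-179.7, -0.3, 133.2]
force: [-5.3, 2.9, 4.2]
gripper_width: 0.18
```

```bash
python3 -m jog '1 -0.0006 0.0084 0 0.140;1 -0.0023 0.0165 0 0.279;1 -0.0052 0.0244 0 0.419;1 -0.0091 0.0318 0 0.559;1 -0.0126 0.0367 0 0.663;1 -0.0126 0.0367 0 0.663' 20; python3 look.py 9
```

```text
time: 19.3
ee_pos: [0.5047, 0.3126, 0.1085]
eef_rot: [-179.6, -0.1, 95.3]
force: [-2.3, 4.4, 2.2]
gripper_width: 0.18
```

View pics/s9c.png

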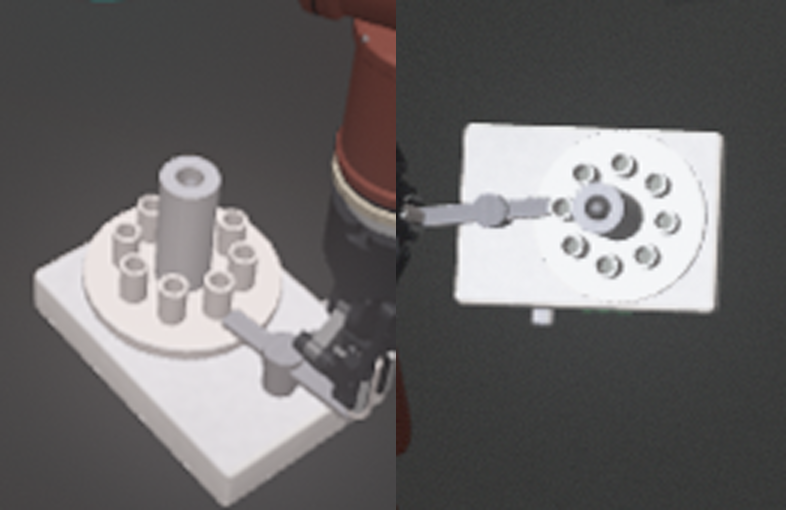

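```bash
python3 -m jog '1 -0.001 0.002 0 0.035;1 -0.001 0.004 0 0.07;1 -0.001 0.005 0 0.09;1 -0.001 0.005 0 0.09' 20;python3 -m jog '1 0 0.001 0 0;1 0 0.002 0 0;1 0 0.002 0 0' 20
```

```text
time: 19.9
ee_pos: [0.5095, 0.3129, 0.1086]
eef_rot: [-179.7, -0.2, 90.4]
force: [-1.2, 6.3, 1.2]
gripper_width: 0.183
time: 20.27
ee_pos: [0.5109, 0.313, 0.1085]
eef_rot: [-179.6, -0.2, 90.5]
force: [-4.3, 3.0, 2.7]
gripper_width: 0.18
```

```bash
python3 -m jog '1 0 0.001 0 0;1 0 0.0015 0 0;1 0 0.0015 0 0' 30;python3 -m jog '1 0 0.001 0 0;1 0 0.0015 0 0;1 0 0.0015 0 0' 30; python3 look.py 10
```

```text
time: 20.65
ee_pos: [0.5114, 0.3131, 0.1085]
eef_rot: [-179.5, -0.2, 90.5]
force: [-6.2, 2.8, 5.0]
gripper_width: 0.177
time: 21.02
ee_pos: [0.5118, 0.3132, 0.1084]
eef_rot: [-179.4, -0.2, 90.6]
force: [-5.7, 2.3, 5.4]
gripper_width: 0.183
```

View pics/s10c.png

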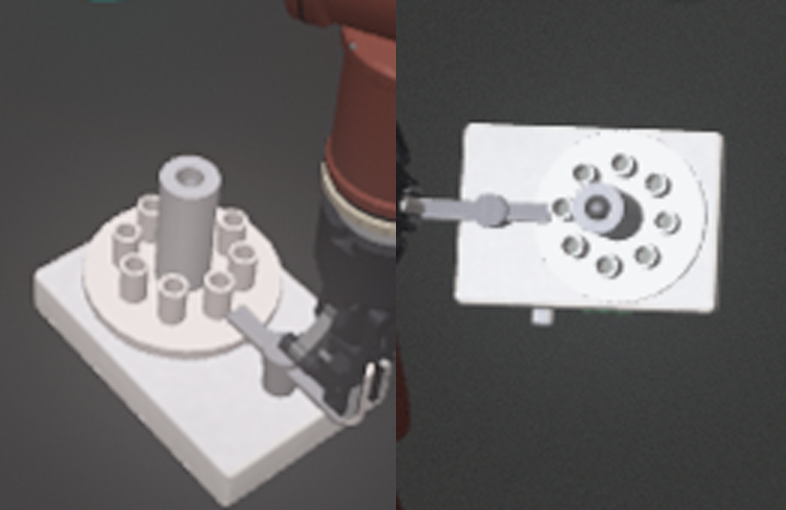

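```bash
python3 -m jog '1 0 0.002 0 0;1 0 0.004 0 0;1 0 0.004 0 0;1 0 0.004 0 0' 40
```

```text
time: 21.62
ee_pos: [0.512, 0.3133, 0.1083]
eef_rot: [-178.9, -0.1, 90.7]
force: [-17.1, 1.6, 12.8]
gripper_width: 0.177
```

The force rises to 17 N with only 0.2 mm of motion, so the latch is on its shut stop. Opening and rising.

```bash
python3 -m jog '0.5 0 0 0 0;0.2 0 0 0 0;-0.3 0 0 0 0;-1 0 0 0 0;-1 0 0 0 0;-1 0 0 0 0;-1 0 0 0 0';python3 -m jog '-1 0 0 -0.01 0;-1 0 0 -0.03 0;-1 0 0 -0.06 0;-1 0 0 -0.09 0;-1 0 0 -0.12 0;-1 0 0 -0.14 0;-1 0 0 -0.15 0';python3 -m jog '-1 0.01 -0.02 0 0;-1 0.03 -0.05 0 0;-1 0.06 -0.08 0 0;-1 0.09 -0.1 0 0;-1 0.11 -0.11 0 0;-1 0.12 -0.12 0 0;-1 0.12 -0.12 0 0'; python3 look.py 11
```

```text
time: 22.5
ee_pos: [0.5121, 0.3133, 0.1083]
eef_rot: [-178.9, -0.1, 90.7]
force: [0.3, 0.0, -0.4]
gripper_width: 1.0
time: 23.38
ee_pos: [0.5155, 0.3133, 0.2605]
eef_rot: [-179.1, -0.2, 90.7]
force: [-0.4, -0.2, -0.1]
gripper_width: 1.002
time: 24.25
ee_pos: [0.3926, 0.4321, 0.262]
eef_rot: [-179.0, -0.1, 90.8]
force: [1.5, -0.2, -0.0]
gripper_width: 0.999
```

View pics/s11c.png

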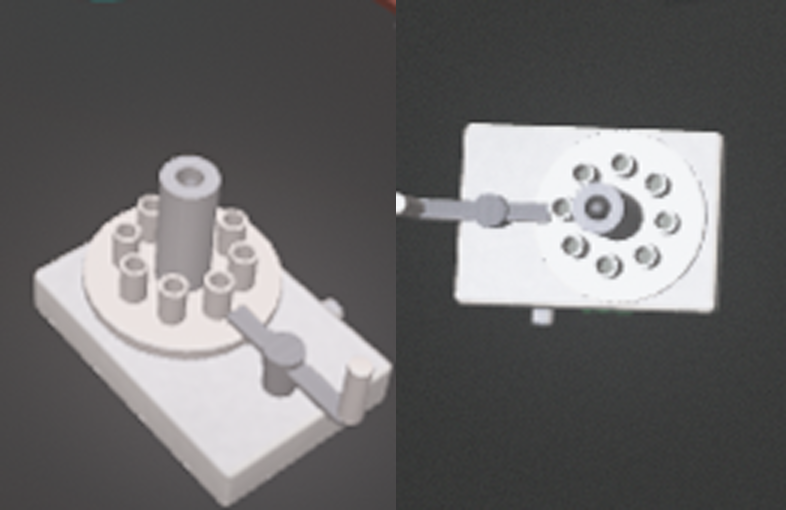

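View pics/t11.png

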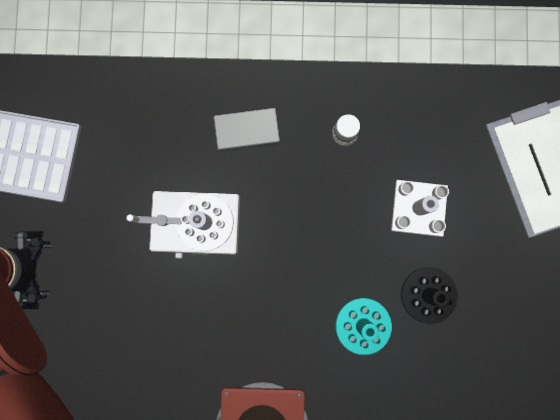

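The latch bar points at the spindle, with its finger over the rim at about (180,219). I'll check it numerically, along with the seat height and the bystanders.

```bash
python3 - <<'E'
from h import *
t0=cv2.imread('pics/top0.png');t=cv2.imread('pics/t11.png');s=cv2.imread('pics/s11.png')
def blob(im,x0,y0,x1,y1,lo,hi,amin,amax):
    g=cv2.resize(cv2.cvtColor(im,cv2.COLOR_BGR2GRAY)[y0:y1,x0:x1],None,fx=4,fy=4,interpolation=cv2.INTER_CUBIC)
    cs,_=cv2.findContours(cv2.inRange(g,lo,hi),cv2.RETR_LIST,cv2.CHAIN_APPROX_NONE)
    return [tuple(np.round([(e[0][0]+.5)/4-.5+x0,(e[0][1]+.5)/4-.5+y0],2)) for c in cs if amin<cv2.contourArea(c)/16<amax and len(c)>5 for e in [cv2.fitEllipse(c)]]
pin=blob(t,120,208,140,228,215,255,10,80);print('pin px',pin)
hb=blob(t,185,208,212,232,0,140,20,60);print('bore',hb)
hs=blob(s,306,218,340,242,150,255,60,250);print('hub scene',hs)
d=cv2.absdiff(t,t0).max(2)
for n,(x0,y0,x1,y1) in dict(jar=(325,108,368,152),box=(208,102,286,156),square=(385,172,455,242),teal=(330,292,398,360),black=(396,262,462,328)).items(): print(n,'max diff',d[y0:y1,x0:x1].max(), 'n>40',(d[y0:y1,x0:x1]>40).sum())
if pin: 
    p=onz('top',pin[0],.126); print('pin',p)
    piv=np.array([.5111,.2495]);r=p[:2]-piv; sp=np.array([.5102,.1502]); u=piv-sp
    print('|r|',np.hypot(*r),'latch deg',np.degrees(np.arctan2(r[1],r[0])-np.arctan2(u[1],u[0])))
u=(306+0,0)
c=((188+.5)/3-.5+260,(176+.5)/3-.5+170); print('hub top scene manual',c)
for b in hb: print('hub tri (z exp .158)',tri(b,hs[0] if hs else c), onz('top',b,.158))
E
```

```text
pin px [(np.float64(129.51), np.float64(217.28))]
bore [(np.float64(196.66), np.float64(218.81))]
hub scene []
jar max diff 7 n>40 0
box max diff 8 n>40 0
square max diff 10 n>40 0
teal max diff 10 n>40 0
black max diff 13 n>40 0
pin [0.51178411 0.3105288  0.126     ]
|r| 0.06103263011645611 latch deg -0.12295909328354492
hub top scene manual (322.3333333333333, 228.33333333333334)
hub tri (z exp .158) (array([0.50996142, 0.14986621, 0.15581696]), [np.float64(0.0838626083773615), np.float64(0.0838626083777306)]) [0.5098667  0.14939394 0.158     ]
```

Everything checks out: the latch is at about 0°, the hub top is at 0.156 (0.158 expected), and the bystanders haven't moved. Handing in.

```bash
python3 -c "
from station import env
print(env.get_state()['time']); print(env.job_done())"
```

```text
24.35
the job is handed in; nothing more can be done
None
```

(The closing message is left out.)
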